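# Start the clamp screw of the loaded test station

### The arm

A 6-joint arm with a two-finger parallel gripper is mounted at the origin on the work surface. World frame = base frame: x ahead of the robot, y to its left, z up, the work surface at z = 0. Lengths are in m, angles in rad, forces in N, time in s.
With the tool pointing down it reaches from about 0.375 to 0.9 m from the base axis. Payload 3.1 kg.
Tool frame: the origin (TCP) lies at the very end of the fingers, on their centre line; the grasp point (between the pads) lies 19 mm behind it (manip.grasp_offset is the distance from the TCP to the grasp point, in m); y points along the fingers, z is the direction in which the jaws open and shut, and the axes are right-handed (so a half turn about y gives the same grasp; the last joint's range is limited). The gripper opens to 85 mm and grips with 20 to 120 N. Pads are 22 mm wide; open, the fingers measure 114 mm over their backs; the gripper's body (76 mm by 85 mm) begins 54 mm behind the grasp point. The pads swing forward as they close: fully open they stand 13 mm farther back than shut.
Start: joints at [-1.355, 0.527, 1.433, -0, 1.181, -0.178], TCP at [0.24, -0.577, 0.202] pointing down, gripper open.
Joint ranges: [-3.08, 3.08], [-0.75, 2.2], [0.22, 2.44], [-1.43, 4.57], [0, 2.65], [-2.85, 2.85]. Speed limits (rad/s): [2.79, 2.79, 3.14, 3.14, 3.14, 3.14].

### API

Orientations are given as a unit quaternion [x, y, z, w].
In Python, from station import manip gives the robot as it stands.
- The arm moves only by the tool apply_moves, never from a script. Its argument "motion" is a list of rows, each a list of 5 numbers: the finger opening in mm, from 0 to 85.4, then the shift along the tool's x, y, z in units of 30 mm (1.0 is 30 mm), then the turn about the tool's y in units of 10 degrees (1.0 is 10 degrees). In form: [[fingers, x, y, z, twist], ...]. A call has 1 to 12 rows; each row is the pose to reach, as a shift and turn from the pose commanded when the call began, along the tool's axes at that moment; what a row does not reach only later rows make up. A row lasts 1/8 s, in which the tool goes at most 62.5 mm and 10.7 degrees, less where a joint would pass 70% of its speed; a pose out of reach is approached as far as the arm can. A call with a gripper value outside its range is refused whole. The fingers move at their own pace and stop on an object; "squeeze" is the grip in N (left out, the last holds). Time passes only in rows, so rows that repeat a pose let the fingers close. It gives the time, the measured TCP pose, the force and the opening at its end, in the units of the state.
- manip.sense(): the state, without advancing time (a new reading comes with each control period).
- manip.snapshot(name): name is "scene" or "top" or "wrist"; returns the picture (480x640x3 uint8, red, green, blue); there is no depth.
- manip.get_calibration(name): a dict with "intrinsics" (3x3 intrinsics, pixels), "extrinsics" (4x4, takes a point from camera to world coordinates). Camera axes: x right, y up, looking along -z (the intrinsics and any distortion apply to the point x, -y, -z); pixel columns grow to the right and rows downward; lengths in m; the calibration is good to about 2 mm. A picture is of the moment at which its call begins: read the wrist's pose just before it. get_calibration takes no time and is no camera call; for the wrist camera it gives the pose at the moment of the call.
- manip.sign_off(): hands the job in, once; it reports no verdict.
The state is a dict: "t": time; "q": joint angles; "qd": joint speeds; "tau": joint torques, N m; "tcp_pos": TCP position; "tool_rot": TCP orientation; "force": force on the tool from outside, world axes, zero at the start; "ft_torque": the same for the moment, N m; "finger_gap": opening from 0.0 (shut) to 1.0 (fully open).
Only numpy, scipy, OpenCV 4.12 (cv2) and the standard library are available. Lean on these libraries where they do the work, as an engineer would, in place of code of your own. Each camera call takes 0.05 s, during which the arm holds its last target.

### The job

Start the thumbscrew of the station whose nest holds the copper sample (not the one with the black cover): turn it backward (counter-clockwise from above) until it drops at the start of its thread, then turn it forward one full turn from where it dropped. Finish while still gripping that screw so that it stays started; do not turn the other screw or shift the sample, the cover or the things on the bench.

Things in the scene. Friction and masses are not known exactly. Their poses are not given: they have to be found in the camera images.
- screw_a (a joint): turn in rad, + forward (clockwise from above); at 0 the bar's orange end points to the fixture's +x. Starts 0.4 to 2.0, lug on top of the first thread; forward from there meets a stop at 2.3 (forced past it, the screw stays 8 mm too high). Backward past 0 the lug leaves the thread's end and the screw can drop 8 mm, fully by -0.3. Then forward leads it into the thread, 8 mm down per turn; 6.28 is one turn. Limits then -2.6 and 9..
- spindle_a (a joint): height of the same screw in m: 0 when dropped at turn 0. On top of the first thread about 0.0073 - 0.00127 x turn; after the drop about -0.00127 x turn (-0.008 after one turn), with up to 2 mm upward play. A light spring (3 N) presses it down, but a firm grip holds it up: it drops only if the fingers loosen or follow it down.
- screw_a_grip (a point): on the screw's vertical axis (x +25, y 80 mm in the fixture's frame), 98 mm above the bench when spindle_a is 0; rises and turns with it. Black upright grip bar: 42 mm long along this point's x, 12 mm thick along its y, from 24 mm below to 13 mm above this point, +x end orange on top. Under it a 26 mm disc, then a 44 mm wide steel collar, rim 56 mm above the bench.
- screw_a_end (a point): middle of the orange-marked end face of thumbscrew a's grip bar, 21 mm from the screw's axis
- nest_a (a point): middle of the floor of the nest that belongs to thumbscrew a, 70 mm in front of its axis (towards -x of the fixture), on the fixture's left (+y) half, 16 mm above the bench; rim 5 mm high
- screw_b (a joint): turn in rad, + forward (clockwise from above); at 0 the bar's orange end points to the fixture's +x. Starts 0.4 to 2.0, lug on top of the first thread; forward from there meets a stop at 2.3 (forced past it, the screw stays 8 mm too high). Backward past 0 the lug leaves the thread's end and the screw can drop 8 mm, fully by -0.3. Then forward leads it into the thread, 8 mm down per turn; 6.28 is one turn. Limits then -2.6 and 9..
- spindle_b (a joint): height of the same screw in m: 0 when dropped at turn 0. On top of the first thread about 0.0073 - 0.00127 x turn; after the drop about -0.00127 x turn (-0.008 after one turn), with up to 2 mm upward play. A light spring (3 N) presses it down, but a firm grip holds it up: it drops only if the fingers loosen or follow it down.
- screw_b_grip (a point): on the screw's vertical axis (x +25, y -80 mm in the fixture's frame), 98 mm above the bench when spindle_b is 0; rises and turns with it. Black upright grip bar: 42 mm long along this point's x, 12 mm thick along its y, from 24 mm below to 13 mm above this point, +x end orange on top. Under it a 26 mm disc, then a 44 mm wide steel collar, rim 56 mm above the bench.
- screw_b_end (a point): middle of the orange-marked end face of thumbscrew b's grip bar, 21 mm from the screw's axis
- nest_b (a point): middle of the floor of the nest that belongs to thumbscrew b, 70 mm in front of its axis (towards -x of the fixture), on the fixture's right (-y) half, 16 mm above the bench; rim 5 mm high
- fixture: fixed aluminium test fixture, base plate 170 (x) by 290 (y) by 16 mm, origin in the middle of its underside; carries the two nests, two steel collars with thumbscrews and, behind them (+x), two small clear probe blocks up to 36 mm high
- sample: loose copper sample, 52 x 48 x 6 mm, lying in one of the two nests; origin at the middle of its underside
- cover: loose black dust cover, 52 x 48 x 22 mm with a grip rib, lying in the other nest; origin at the middle of its underside
- screwdriver: loose screwdriver lying on the bench, not needed; about 200 mm long along its x
- jar: loose closed jar, 56 mm wide, 70 mm high, not needed; origin at the middle of its underside
- tray: loose blue open tray 120 x 90 x 30 mm, not needed; origin at the middle of its underside
Not all that is in view belongs to the job. There is more than one size of the sample; the one meant has the size given above.

How it is judged:
On the way, in this order (a step that is already met when the one before it is completed fails the run):
1. the loaded station's screw has been turned backward past the thread's end and has dropped (((horizontal distance between sample and nest_a below 0.025 m and value of joint screw_a below 0.3 rad and value of joint spindle_a below 0.004 m) or (horizontal distance between sample and nest_b below 0.025 m and value of joint screw_b below 0.3 rad and value of joint spindle_b below 0.004 m))), for 0.1 s.
2. it has been turned forward about one turn into the thread (((horizontal distance between sample and nest_a below 0.025 m and value of joint screw_a between 5.1 and 7.4 rad and value of joint spindle_a between -0.011 and -0.0045 m) or (horizontal distance between sample and nest_b below 0.025 m and value of joint screw_b between 5.1 and 7.4 rad and value of joint spindle_b between -0.011 and -0.0045 m))), for 0.1 s.
At the end, for the whole second after the job is handed in: The screw of the station with the copper sample stands 5.1 to 7.4 rad (about one turn) forward of its drop point and 4.5 to 11 mm below the drop level, at rest (under 0.2 rad/s), gripped by the fingers with more than 3 N; sample, cover, screwdriver, jar and tray are within 15 mm of where they began (((horizontal distance between sample and nest_a below 0.025 m and value of joint screw_a between 5.1 and 7.4 rad and value of joint spindle_a between -0.011 and -0.0045 m and contact force between the fingers and screw_a above 3 N and velocity of joint screw_a between -0.2 and 0.2 rad/s) or (horizontal distance between sample and nest_b below 0.025 m and value of joint screw_b between 5.1 and 7.4 rad and value of joint spindle_b between -0.011 and -0.0045 m and contact force between the fingers and screw_b above 3 N and velocity of joint screw_b between -0.2 and 0.2 rad/s)) and distance of each of sample, cover, screwdriver, jar, tray from where it was at the start of the episode below 0.015 m); the arm keeps its last pose, push and grip.
It fails at once if the other station's screw is turned or lifted (its bar's end moves more than 8 mm) ((horizontal distance between sample and nest_a below 0.025 m and distance of screw_b_end from where it was at the start of the episode above 0.008 m) or (horizontal distance between sample and nest_b below 0.025 m and distance of screw_a_end from where it was at the start of the episode above 0.008 m)).
It fails at once if sample, cover, screwdriver, jar or tray is shifted by more than 15 mm (distance of any of sample, cover, screwdriver, jar, tray from where it was at the start of the episode above 0.015 m).
It also fails if it takes over 72 s, if anything falls off the work surface, if the arm or the gripper's body presses on something with over 40 N, if the wrist force passes 120 N, or if a joint passes its speed limit or range.

## Working session

There is one attempt and no reset: what is moved stays moved. The work goes in short steps, Python scripts to look and compute and a tool call to move; the robot and the scene stay as the last step left them, time stands still between calls to the robot, and variables do not carry over. Pictures are saved under pics/ and viewed, and the job is handed in when it is done.

Besides the shell and the picture viewer there is one more tool, called after "Call:" as name(argument=value, ...) on one line, values as JSON. apply_moves: Moves the arm, as the interface text tells. Its arguments: {"type":"object","properties":{"motion":{"type":"array"},"squeeze":{"type":"number"}},"required":["motion"]}

```bash
mkdir -p pics; cat > h.py <<'E'
import numpy as np, cv2
from station import manip
def snap(n,f):
    c=manip.get_calibration(n); im=manip.snapshot(n); cv2.imwrite(f,cv2.cvtColor(im,cv2.COLOR_RGB2BGR)); np.savez(f[:-4]+'.npz',K=c['intrinsics'],E=c['extrinsics']); return im
def ray(f,u,v):
    d=np.load(f[:-4]+'.npz'); K=d['K'];E=d['E']
    p=np.linalg.inv(K)@[u,v,1]; p=np.array([p[0],-p[1],-p[2]]); return E[:3,3],E[:3,:3]@p
def onz(f,u,v,z):
    o,d=ray(f,u,v); return o+d*(z-o[2])/d[2]
def proj(f,P):
    d=np.load(f[:-4]+'.npz'); K=d['K'];E=d['E']; q=E[:3,:3].T@(np.array(P)-E[:3,3]); q=K@[q[0],-q[1],-q[2]]; return q[:2]/q[2]
E
python3 - <<'E'
from h import *
for n in ['scene','top']: snap(n,f'pics/{n}0.png'); c=manip.get_calibration(n); print(n,c)
s=manip.sense(); print(s)
E
```

```text
scene {'intrinsics': array([[466.9892399 ,   0.        , 323.56036556],
       [  0.        , 466.9892399 , 244.61237865],
       [  0.        ,   0.        ,   1.        ]]), 'extrinsics': array([[-0.78355733, -0.39899718,  0.47627635,  1.02388638],
       [ 0.62122548, -0.489772  ,  0.61172076,  0.6848497 ],
       [-0.01080804,  0.77519329,  0.63163165,  0.80290255],
       [ 0.        ,  0.        ,  0.        ,  1.        ]])}
top {'intrinsics': array([[502.86869551,   0.        , 318.28381282],
       [  0.        , 502.86869551, 242.58026612],
       [  0.        ,   0.        ,   1.        ]]), 'extrinsics': array([[-3.82703573e-04,  9.88458320e-01, -1.51492584e-01,
         3.47659399e-01],
       [-9.99867117e-01, -2.84715335e-03, -1.60512128e-02,
         1.56192748e-03],
       [-1.62972774e-02,  1.51466310e-01,  9.88328061e-01,
         1.15489763e+00],
       [ 0.00000000e+00,  0.00000000e+00,  0.00000000e+00,
         1.00000000e+00]])}
{'t': 0.1, 'q': array([-1.35450213e+00,  5.28368656e-01,  1.43375474e+00,  6.29534142e-06,
        1.18140164e+00, -1.78502540e-01]), 'qd': array([-9.37768569e-06, -2.52462362e-03, -3.90770951e-03, -1.41408390e-03,
       -5.86784484e-05, -1.35457028e-03]), 'tau': array([-1.44608293e-06, -4.43304956e+01, -1.78586143e+01, -3.17546601e-04,
        3.90473622e-03, -7.69663671e-06]), 'tcp_pos': array([ 0.24026523, -0.57622695,  0.2007405 ]), 'tool_rot': array([-0.13868695,  0.69405782, -0.69269158,  0.13866525]), 'force': array([ 0.53421228,  0.16633292, -0.57740218]), 'ft_torque': array([-0.02184807,  0.04166547, -0.01660208]), 'finger_gap': 0.9991218704167546}
```

View pics/scene0.png

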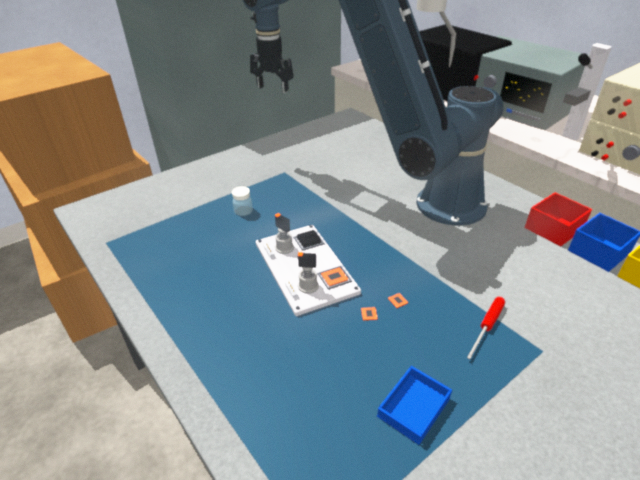

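View pics/top0.png

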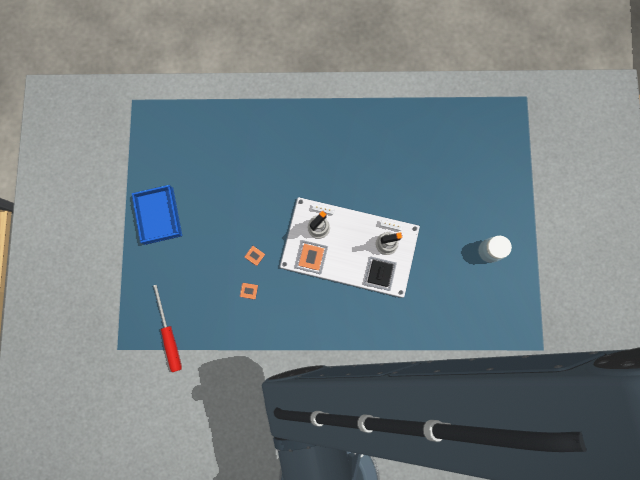

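The top view shows two screws. One is at (318,226) with copper in its nest at (312,257). The other is at (388,242) with the black cover at (380,273). The small loose copper pieces at (255,256) and (249,291) are decoys, and the jar is at (495,249). I choose the screw at (318,226), the fixture's left (+y) side, so station a.

```bash
python3 - <<'E'
from h import *
im=cv2.imread('pics/top0.png'); c=cv2.resize(im[185:305,270:430],None,fx=5,fy=5,interpolation=cv2.INTER_CUBIC); cv2.imwrite('pics/top0c.png',c)
hsv=cv2.cvtColor(im,cv2.COLOR_BGR2HSV)
w=((hsv[...,1]<40)&(hsv[...,2]>190)).astype(np.uint8); w[:,:270]=0;w[:,430:]=0;w[:190]=0;w[305:]=0
w=cv2.morphologyEx(w,cv2.MORPH_CLOSE,np.ones((9,9)))
cs=max(cv2.findContours(w,0,2)[0],key=cv2.contourArea); r=cv2.boxPoints(cv2.minAreaRect(cs)); print(r)
P=[onz('pics/top0.png',*p,.016) for p in r]; print(np.round(P,4)); print([np.linalg.norm(P[i]-P[i-1]) for i in range(4)])
o=((hsv[...,0]<15)&(hsv[...,1]>150)&(hsv[...,2]>120)).astype(np.uint8); n,l,s,ce=cv2.connectedComponentsWithStats(o)
for i in range(1,n):
  if s[i,4]>8 and 240<ce[i][0]<440: print(s[i],ce[i],onz('pics/top0.png',*ce[i],.02),onz('pics/top0.png',*ce[i],.115))
E
```

```text
[[280.07516 266.80206]
 [297.34274 195.81308]
 [420.84622 225.85446]
 [403.57864 296.84344]]
[[ 0.4667  0.1071  0.016 ]
 [ 0.6324  0.0687  0.016 ]
 [ 0.5604 -0.2154  0.016 ]
 [ 0.3983 -0.1717  0.016 ]]
[np.float64(0.28705367226859135), np.float64(0.170150220431115), np.float64(0.29315010788979234), np.float64(0.1679293211781135)]
[300 245  23  25 224] [310.875      256.77678571] [0.4890041  0.03685748 0.02      ] [0.47717242 0.03390296 0.115     ]
[251 247  12  10  27] [256.22222222 251.        ] [0.50258584 0.16166208 0.02      ] [0.48961726 0.14826041 0.115     ]
[246 251  15  13  49] [252.18367347 258.57142857] [0.48520961 0.1705598  0.02      ] [0.47369556 0.15641333 0.115     ]
[248 285   9   3  21] [251.76190476 286.0952381 ] [0.42262632 0.17028947 0.02      ] [0.41635099 0.15616562 0.115     ]
[241 288  15  11  55] [248.05454545 294.2       ] [0.40440458 0.17830293 0.02      ] [0.39965455 0.1635083  0.115     ]
```

View pics/top0c.png

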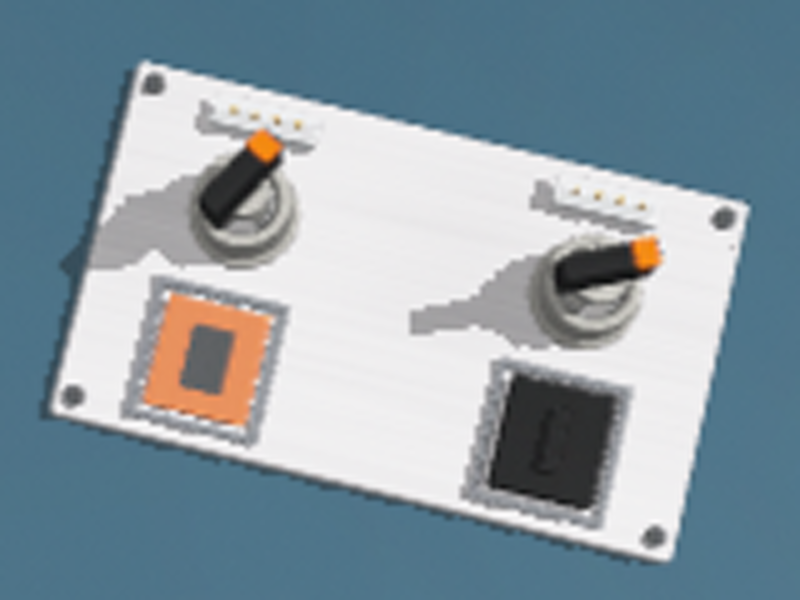

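```bash
python3 - <<'E'
from h import *
from scipy.spatial.transform import Rotation as R
f='pics/top0.png'
for n,a in dict(A=[(213,212),(264,143)],B=[(565,275),(645,253)]).items():
  p=[onz(f,270+u/5-.4,185+v/5-.4,.117) for u,v in a]; d=p[1]-p[0]; print(n,p,(p[0]+p[1])/2,np.arctan2(d[1],d[0]))
s=manip.sense(); print(R.from_quat(s['tool_rot']).as_matrix().round(3))
im=cv2.imread('pics/scene0.png'); cv2.imwrite('pics/scene0c.png',cv2.resize(im[205:320,245:375],None,fx=5,fy=5,interpolation=cv2.INTER_CUBIC))
snap('wrist','pics/wrist0.png')
for z in (.111,.117): print(proj('pics/scene0.png',[.558,.0187,z]),proj(f,[.558,.0187,z]))
E
```

```text
A [array([0.53986713, 0.03117538, 0.117     ]), array([0.56934938, 0.00972064, 0.117     ])] [0.55460826 0.02044801 0.117     ] -0.6290869639840987
B [array([ 0.51265251, -0.11575414,  0.117     ]), array([ 0.52185346, -0.14927199,  0.117     ])] [ 0.51725299 -0.13251306  0.117     ] -1.30288672053913
[[-0.923 -0.     0.385]
 [-0.385  0.002 -0.923]
 [-0.    -1.    -0.002]]
[305.47383304 255.21380115] [318.18757208 219.06470203]
[305.38082988 253.20757851] [318.14055257 218.50090649]
```

View pics/scene0c.png

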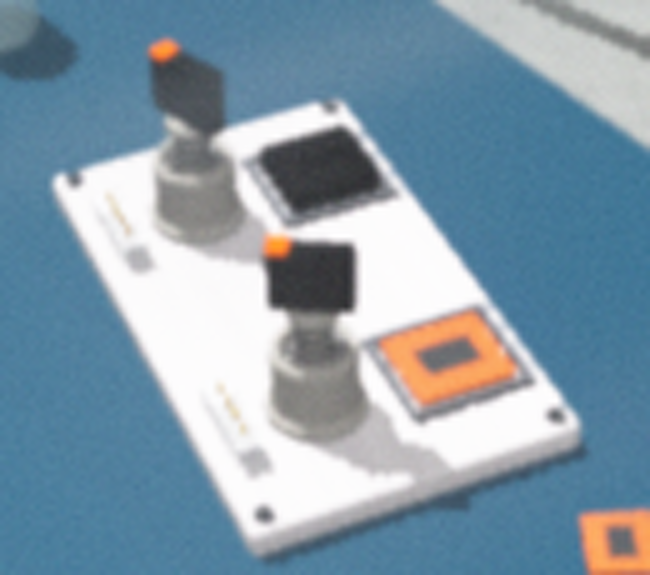

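View pics/wrist0.png

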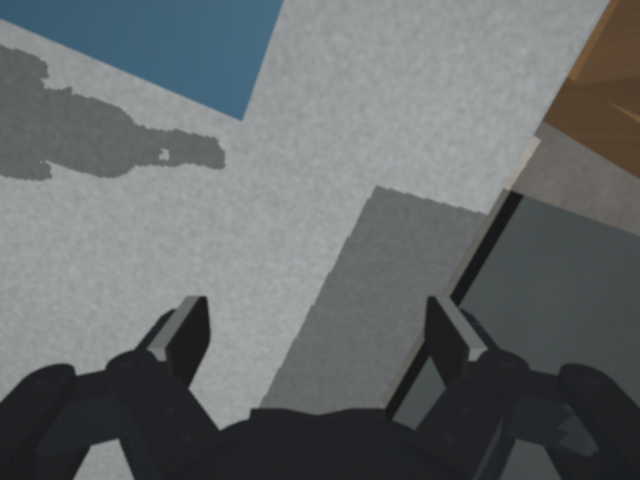

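```bash
python3 - <<'E'
from h import *
d=np.load('pics/wrist0.npz'); print(d['E'].round(3)); print(d['K'].round(1))
for z in (.2,.117,.02): print(proj('pics/wrist0.png',[.2403,-.5762,z]))
E
```

```text
[[ 0.384  0.883  0.268  0.309]
 [-0.923  0.368  0.11  -0.548]
 [-0.002 -0.29   0.957  0.372]
 [ 0.     0.     0.     1.   ]]
[[366.9   0.  316.9]
 [  0.  366.9 232.1]
 [  0.    0.    1. ]]
[317.14437116 273.17317514]
[317.24626201 227.61921911]
[317.30810344 199.97078786]
```

Call:
apply_moves(motion=[[85,-17.4,0,-14.2,-12.1],[85,-17.4,0,-14.2,-12.1],[85,-17.4,0,-14.2,-12.1],[85,-17.4,0,-14.2,-12.1],[85,-17.4,0,-14.2,-12.1],[85,-17.4,0,-14.2,-12.1],[85,-17.4,0,-14.2,-12.1],[85,-17.4,0,-14.2,-12.1],[85,-17.4,0,-14.2,-12.1],[85,-17.4,0,-14.2,-12.1],[85,-17.4,0,-14.2,-12.1],[85,-17.4,0,-14.2,-12.1]])

```text
t: 1.65
tcp_pos: [0.5596, 0.0206, 0.2013]
tool_rot: [-0.672, 0.218, -0.218, 0.673]
force: [-0.4, 1.0, -0.1]
finger_gap: 0.994
```

```bash
python3 - <<'E'
from h import *
from scipy.spatial.transform import Rotation as R
im=snap('wrist','pics/w1.png'); s=manip.sense(); M=R.from_quat(s['tool_rot']).as_matrix(); print(s['tcp_pos'],s['q'],M.round(3))
E
```

```text
[0.55875443 0.01921343 0.20119455] [-1.65508480e-01  4.39466618e-01  1.60001805e+00  2.68954562e-05
  1.10251867e+00 -1.10794631e+00] [[ 0.809 -0.     0.588]
 [-0.588  0.     0.809]
 [-0.    -1.    -0.   ]]
```

View pics/w1.png

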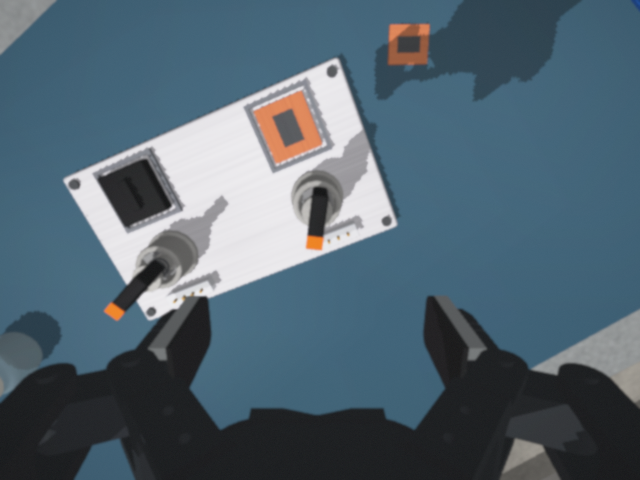

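The wrist view shows the chosen screw's bar from about (319,188) to (315,248) with its orange end toward me. The copper sample sits in the nest at (288,127). I measure the bar's position and angle here.

```bash
python3 - <<'E'
from h import *
f='pics/w1.png'; im=cv2.imread(f); hsv=cv2.cvtColor(im,cv2.COLOR_BGR2HSV)
cv2.imwrite('pics/w1c.png',cv2.resize(im[160:260,270:370],None,fx=6,fy=6,interpolation=cv2.INTER_CUBIC))
m=((hsv[...,2]<70)|((hsv[...,0]<15)&(hsv[...,1]>150))).astype(np.uint8); m[:178]=0; m[255:]=0; m[:,:295]=0;m[:,340:]=0
n,l,s,c=cv2.connectedComponentsWithStats(m)
for i in range(1,n):
  if s[i,4]>30: print(s[i],c[i]); cs=cv2.findContours((l==i).astype(np.uint8),0,2)[0][0]; print(cv2.minAreaRect(cs))
print(proj(f,[.557,.019,.117]))
# fixture corners / sample from wrist view
for uv in [(333,70),(387,221),(75,184),(151,312)]: print(uv,onz(f,*uv,.016))
E
```

```text
[307 187  22  62 903] [317.44850498 217.05315615]
((317.8625793457031, 217.59176635742188), (16.439151763916016, 61.715579986572266), 6.072455883026123)
[312.85281778 225.86536938]
(333, 70) [0.4731069  0.10141196 0.016     ]
(387, 221) [0.61947017 0.06461699 0.016     ]
(75, 184) [ 0.40899129 -0.16167893  0.016     ]
(151, 312) [ 0.55500609 -0.1986869   0.016     ]
```

View pics/w1c.png

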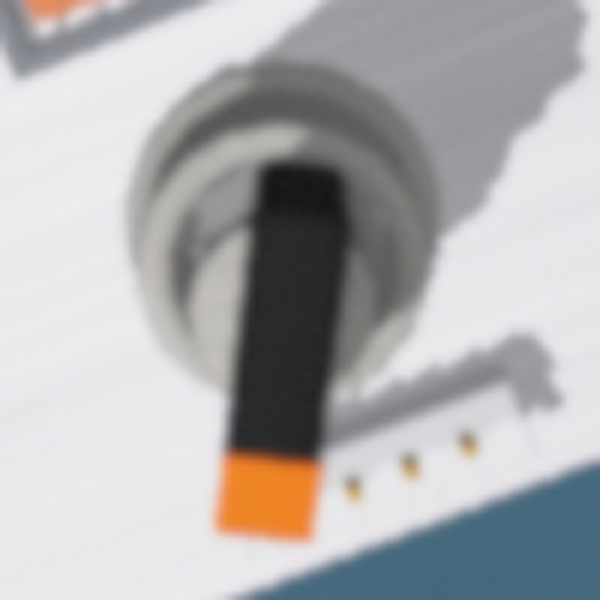

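```bash
python3 - <<'E'
from h import *
f='pics/w1.png'
P=[onz(f,270+u/6-.4,160+v/6-.4,.1178) for u,v in [(217,531),(313,540),(256,211),(345,219)]]
print(np.round(P,4)); c=np.mean(P,0); a=(P[0]+P[1]-P[2]-P[3])/2; print(c,np.linalg.norm(a),np.arctan2(a[1],a[0]),np.linalg.norm(P[0]-P[1]))
E
```

```text
[[0.5675 0.0049 0.1178]
 [0.5754 0.0137 0.1178]
 [0.5382 0.0322 0.1178]
 [0.5451 0.0401 0.1178]]
[0.55653516 0.02274899 0.1178    ] 0.04011466029638015 -0.7341254751884148 0.011833423527268776
```

Call:
apply_moves(motion=[[50,-0.11,0,0.05,0.6],[50,-0.11,0.5,0.05,0.6],[50,-0.11,1,0.05,0.6],[50,-0.11,1.5,0.05,0.6],[50,-0.11,2,0.05,0.6],[50,-0.11,2,0.05,0.6]])

```text
t: 2.45
tcp_pos: [0.5554, 0.0203, 0.1398]
tool_rot: [0.66, -0.257, 0.254, -0.659]
force: [-0.1, 0.6, -0.0]
finger_gap: 0.586
```

```bash
python3 - <<'E'
from h import *
from scipy.spatial.transform import Rotation as R
im=snap('wrist','pics/w2.png'); s=manip.sense(); M=R.from_quat(s['tool_rot']).as_matrix(); print(s['tcp_pos'],s['q'],M.round(3),s['force'])
print(proj('pics/w2.png',[.557,.0225,.1178]))
E
```

```text
[0.55621278 0.02025607 0.14073514] [-1.64381721e-01  5.17024665e-01  1.66493031e+00  1.12842971e-05
  9.61381805e-01 -9.95484051e-01] [[ 0.739 -0.002  0.674]
 [-0.674  0.     0.739]
 [-0.001 -1.    -0.001]] [ 0.82066883 -0.16244009  0.22068155]
[321.63157318 257.92980298]
```

View pics/w2.png

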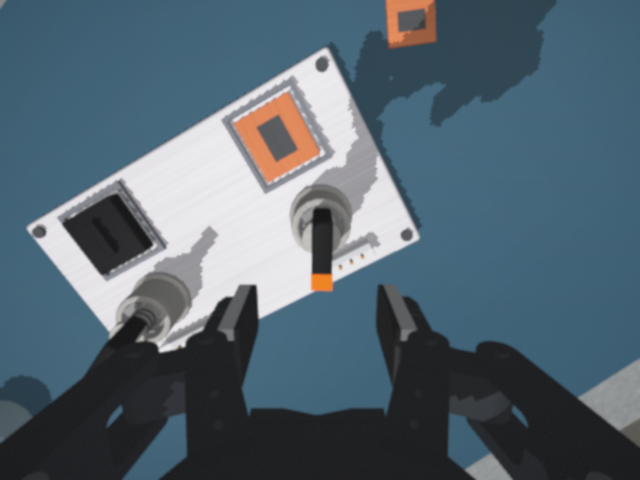

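Call:
apply_moves(motion=[[50,-0.03,0.6,0.07,0],[50,-0.03,1.2,0.07,0],[50,-0.03,1.85,0.07,0],[50,-0.03,1.85,0.07,0],[30,-0.03,1.85,0.07,0],[8,-0.03,1.85,0.07,0],[5,-0.03,1.85,0.07,0],[5,-0.03,1.85,0.07,0],[5,-0.03,1.85,0.07,0]], squeeze=30)

```text
t: 3.62
tcp_pos: [0.5579, 0.0221, 0.0869]
tool_rot: [0.659, -0.255, 0.256, -0.659]
force: [-1.2, -2.0, 6.1]
finger_gap: 0.116
```

```bash
python3 - <<'E'
from h import *
from scipy.spatial.transform import Rotation as R
im=snap('wrist','pics/w3.png'); s=manip.sense(); M=R.from_quat(s['tool_rot']).as_matrix(); print(s['tcp_pos'],s['q'],M.round(3),s['force'],s['finger_gap'])
E
```

```text
[0.55782276 0.02214812 0.08683244] [-1.60279397e-01  5.98995890e-01  1.70347587e+00 -4.55821748e-04
  8.37891204e-01 -9.91215701e-01] [[ 0.739  0.001  0.674]
 [-0.674 -0.001  0.739]
 [ 0.001 -1.     0.   ]] [-1.37049348 -1.14992055  5.13590071] 0.10970400166725805
```

View pics/w3.png

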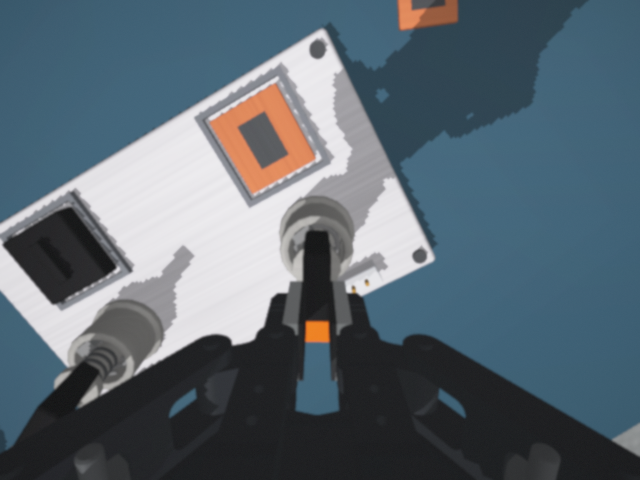

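The bar is gripped between the pads, with the orange end at (317,331) and small side forces. Now I turn it backward by 60°, from about +0.49 to about -0.55.

Call:
apply_moves(motion=[[5,0,0,0,-0.7],[5,0,0,0,-1.4],[5,0,0,0,-2.1],[5,0,0,0,-2.8],[5,0,0,0,-3.5],[5,0,0,0,-4.2],[5,0,0,0,-4.9],[5,0,0,0,-5.5],[5,0,0,0,-6],[5,0,0,0,-6],[5,0,0,0,-6]])

```text
t: 5.05
tcp_pos: [0.5577, 0.0226, 0.0858]
tool_rot: [-0.699, -0.108, 0.108, 0.699]
force: [0.4, -0.3, -3.5]
finger_gap: 0.111
```

```bash
python3 - <<'E'
from h import *
from scipy.spatial.transform import Rotation as R
im=snap('wrist','pics/w4.png'); s=manip.sense(); M=R.from_quat(s['tool_rot']).as_matrix(); print(s['tcp_pos'],s['q'],np.arctan2(M[1,0],M[0,0]),s['force'],s['ft_torque'],s['finger_gap'])
E
```

```text
[0.55763877 0.02258265 0.08582315] [-1.59958662e-01  6.00674747e-01  1.70389985e+00  4.68820317e-04
  8.36710057e-01 -2.03744659e+00] 0.3063775463238194 [ 1.21351879 -0.12547888 -3.53620471] [ 0.06506957 -0.3512477   0.01806809] 0.10796458797380323
```

View pics/w4.png

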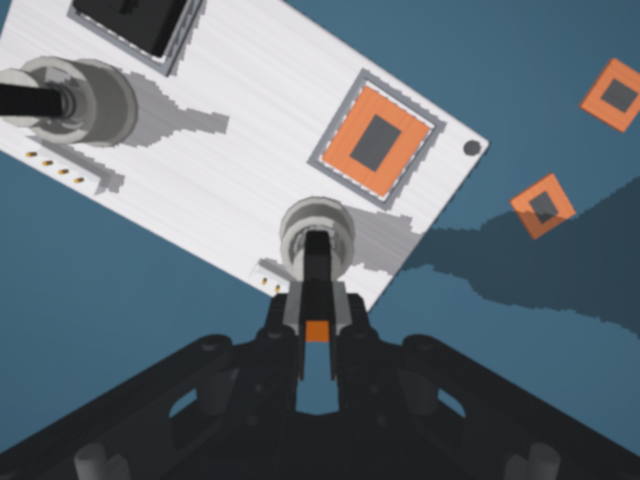

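The bar is at turn about -0.55, and the grip now carries about 3.5 N downward, so the spring is pulling on a released lug. I loosen, let it drop, go down 7.5 mm and regrip.

Call:
apply_moves(motion=[[5,0,0.12,0,0],[5,0,0.25,0,0],[5,0,0.25,0,0],[26,0,0.25,0,0],[26,0,0.25,0,0],[26,0,0.25,0,0],[26,0,0.25,0,0],[26,0,0.25,0,0]])

```text
t: 6.1
tcp_pos: [0.5573, 0.0224, 0.0785]
tool_rot: [-0.699, -0.108, 0.108, 0.699]
force: [-1.0, -0.6, 0.4]
finger_gap: 0.307
```

```bash
python3 - <<'E'
from h import *
from scipy.spatial.transform import Rotation as R
im=snap('wrist','pics/w5.png'); snap('scene','pics/s5.png'); s=manip.sense(); M=R.from_quat(s['tool_rot']).as_matrix(); print(s['tcp_pos'],s['q'],np.arctan2(M[1,0],M[0,0]),s['force'],s['ft_torque'],s['finger_gap'])
i=cv2.imread('pics/s5.png');cv2.imwrite('pics/s5c.png',cv2.resize(i[205:320,245:375],None,fx=5,fy=5,interpolation=cv2.INTER_CUBIC))
E
```

```text
[0.55735197 0.02243823 0.07855087] [-1.60102967e-01  6.12126901e-01  1.70867437e+00  1.77512307e-05
  8.20942588e-01 -2.03844439e+00] 0.3075330004191247 [ 0.04485701 -0.00639697  0.51074027] [-0.02480814  0.00479825 -0.0448227 ] 0.303676564370153
```

View pics/w5.png

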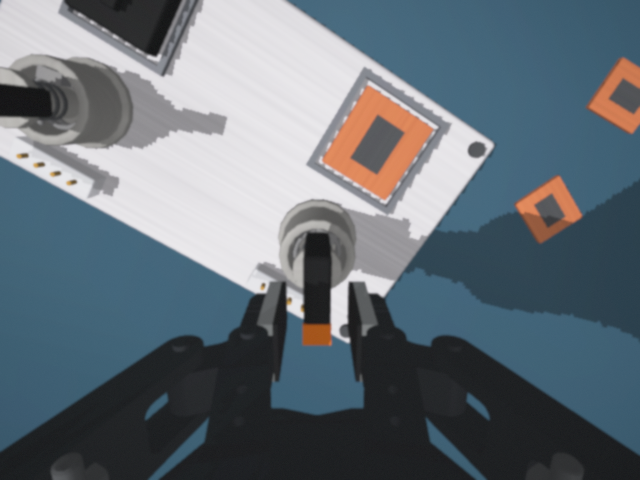

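View pics/s5c.png

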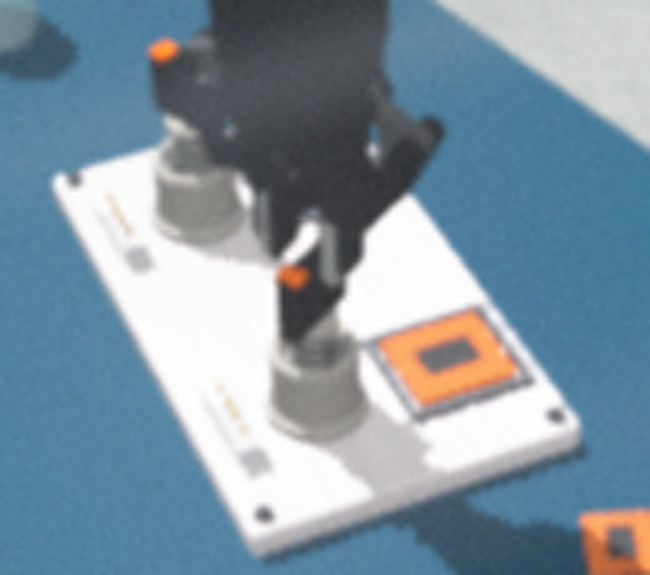

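```bash
python3 - <<'E'
from h import *
a=.3075
for f,n in (('pics/w5.png','w'),('pics/s5.png','s')):
  for h in (.0007,.008):
    for r,dz in ((.021,.013),(-.021,-.024)):
      p=proj(f,[.5573+r*np.cos(a),.0225+r*np.sin(a),.098+h+dz]); print(n,h,r,p, (p-[245,205])*5 if n=='s' else '')
E
```

```text
w 0.0007 0.021 [316.76381115 348.82612334] 
w 0.0007 -0.021 [316.7603482  231.88328155] 
w 0.008 0.021 [316.75694223 359.25305862] 
w 0.008 -0.021 [316.75424783 236.29348301] 
s 0.0007 0.021 [301.27465399 260.76939046] [281.37326997 278.84695232]
s 0.0007 -0.021 [312.41706551 262.78319595] [337.08532754 288.91597975]
s 0.008 0.021 [301.14118475 258.31406258] [280.70592373 266.57031289]
s 0.008 -0.021 [312.33657967 260.4488106 ] [336.68289834 277.24405301]
```

The drop is confirmed: the orange edge is at row 346, against 349 predicted if dropped and 359 if not. I regrip and turn forward, following it down at 1.27 mm per rad.

Call:
apply_moves(motion=[[5,0,0,0,0],[5,0,0,0,0],[5,0,0,0,0],[5,0,0,0,0],[5,0,0,0,0.7],[5,0,0.01,0,1.5],[5,0,0.02,0,2.4],[5,0,0.02,0,3.3],[5,0,0.03,0,4.2],[5,0,0.04,0,5.1],[5,0,0.04,0,5.6],[5,0,0.04,0,6]], squeeze=40)

```text
t: 7.7
tcp_pos: [0.5573, 0.0223, 0.0774]
tool_rot: [0.659, -0.256, 0.256, -0.659]
force: [-0.0, -0.4, 1.5]
finger_gap: 0.119
```

```bash
python3 - <<'E'
from h import *
from scipy.spatial.transform import Rotation as R
im=snap('wrist','pics/w6.png'); s=manip.sense(); M=R.from_quat(s['tool_rot']).as_matrix(); print(s['tcp_pos'],s['q'],np.arctan2(M[1,0],M[0,0]),s['force'],s['ft_torque'],s['finger_gap'])
E
```

```text
[0.55734799 0.02221161 0.07736451] [-1.60269455e-01  6.14012068e-01  1.70942204e+00 -5.41895919e-04
  8.18216002e-01 -9.87583488e-01] -0.743111853379073 [-0.63934292 -0.27979618 -0.77616981] [-0.16978383  0.01581058  0.02821832] 0.11236759516419427
```

View pics/w6.png

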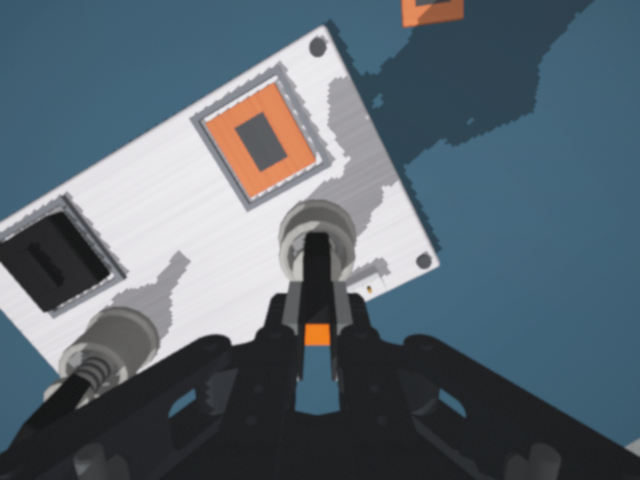

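The bar turned with the gripper to about +0.5, about 8 mm lower than at the start. I continue forward.

Call:
apply_moves(motion=[[5,0,0,0,0.7],[5,0,0.01,0,1.6],[5,0,0.02,0,2.5],[5,0,0.025,0,3.4],[5,0,0.03,0,4.3],[5,0,0.04,0,5.2],[5,0,0.045,0,6.1],[5,0,0.05,0,7],[5,0,0.06,0,7.9],[5,0,0.065,0,8.8],[5,0,0.07,0,9.5],[5,0,0.07,0,10]])

```text
t: 9.25
tcp_pos: [0.557, 0.0223, 0.0752]
tool_rot: [0.228, -0.67, 0.67, -0.227]
force: [-0.7, -0.8, 0.2]
finger_gap: 0.113
```

Call:
apply_moves(motion=[[5,0,0,0,0.7],[5,0,0.01,0,1.6],[5,0,0.02,0,2.5],[5,0,0.025,0,3.4],[5,0,0.03,0,4.3],[5,0,0.04,0,5.2],[5,0,0.045,0,5.7],[5,0,0.045,0,6],[5,0,0.045,0,6],[5,0,0.045,0,6]])

```text
t: 10.5
tcp_pos: [0.557, 0.0225, 0.0738]
tool_rot: [-0.137, -0.694, 0.694, 0.137]
force: [-1.4, 0.6, -0.8]
finger_gap: 0.119
```

```bash
python3 - <<'E'
from h import *
from scipy.spatial.transform import Rotation as R
im=snap('wrist','pics/w7.png'); s=manip.sense(); M=R.from_quat(s['tool_rot']).as_matrix(); print(s['tcp_pos'],s['q'],np.arctan2(M[1,0],M[0,0]),s['force'],s['ft_torque'],s['finger_gap'])
E
```

```text
[0.55699314 0.02247399 0.07380503] [-1.60097345e-01  6.19634615e-01  1.71177626e+00 -8.76254270e-05
  8.11045485e-01  1.80040711e+00] 2.751944797581713 [-0.58752706 -0.76805187 -0.92111637] [-0.09594521  0.08327261  0.03367947] 0.11692367887372508
```

View pics/w7.png

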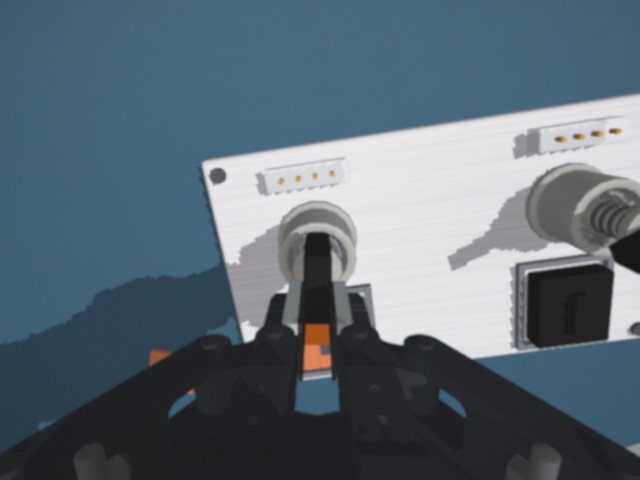

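Turn is about 3.29. I release, lift clear, twist back 180° and come down to regrip.

Call:
apply_moves(motion=[[40,0,0,0,0],[50,0,0,0,0],[50,0,0,0,0],[50,0,-0.6,0,0],[50,0,-1.2,0,0],[50,0,-1.8,0,0],[50,0,-1.8,0,-1],[50,0,-1.8,0,-2],[50,0,-1.8,0,-3],[50,0,-1.8,0,-4],[50,0,-1.8,0,-5],[50,0,-1.8,0,-6]])

```text
t: 12.05
tcp_pos: [0.5575, 0.0225, 0.128]
tool_rot: [0.23, -0.669, 0.669, -0.23]
force: [-0.3, -0.1, 0.4]
finger_gap: 0.586
```

Call:
apply_moves(motion=[[50,0,0,0,-1],[50,0,0,0,-2],[50,0,0,0,-3],[50,0,0,0,-4],[50,0,0,0,-5],[50,0,0,0,-6],[50,0,0,0,-7],[50,0,0,0,-8],[50,0,0,0,-9],[50,0,0,0,-10],[50,0,0,0,-11],[50,0,0,0,-12]])

```text
t: 13.55
tcp_pos: [0.5575, 0.0225, 0.128]
tool_rot: [-0.694, 0.135, -0.135, 0.694]
force: [-0.0, 0.1, -0.0]
finger_gap: 0.585
```

```bash
python3 - <<'E'
from h import *
from scipy.spatial.transform import Rotation as R
im=snap('wrist','pics/w8.png'); s=manip.sense(); M=R.from_quat(s['tool_rot']).as_matrix(); print(s['tcp_pos'],s['q'],np.arctan2(M[1,0],M[0,0]),s['force'],s['finger_gap'])
print(proj('pics/w8.png',[.557,.0225,.107]))
E
```

```text
[0.55743927 0.02246037 0.12799152] [-1.60052868e-01  5.36244176e-01  1.67387158e+00  4.81768307e-05
  9.31302091e-01 -1.34966734e+00] -0.38121060842391297 [ 0.13291075  0.47885221 -0.01177403] 0.5913796818372554
[316.49257224 258.15901561]
```

View pics/w8.png

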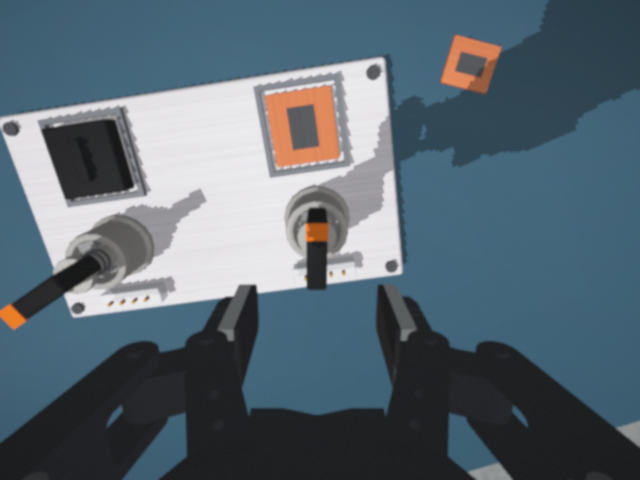

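The screw stayed at 3.29: its orange end now faces the nest at (317,232) and the bar is aligned with the jaws. I lower 54 mm and regrip.

Call:
apply_moves(motion=[[50,0,0.6,0,0],[50,0,1.2,0,0],[50,0,1.8,0,0],[50,0,1.8,0,0],[30,0,1.8,0,0],[8,0,1.8,0,0],[5,0,1.8,0,0],[5,0,1.8,0,0],[5,0,1.8,0,0],[5,0,1.8,0,0]])

```text
t: 14.85
tcp_pos: [0.5581, 0.0222, 0.0745]
tool_rot: [0.694, -0.137, 0.138, -0.694]
force: [0.7, -2.4, 5.0]
finger_gap: 0.108
```

Call:
apply_moves(motion=[[5,0,0,0,0.7],[5,0,0.01,0,1.6],[5,0,0.02,0,2.5],[5,0,0.025,0,3.4],[5,0,0.03,0,4.3],[5,0,0.04,0,5.2],[5,0,0.045,0,6.1],[5,0,0.05,0,7],[5,0,0.06,0,7.9],[5,0,0.065,0,8.8],[5,0,0.07,0,9.5],[5,0,0.07,0,10]])

```text
t: 16.35
tcp_pos: [0.5569, 0.0219, 0.0723]
tool_rot: [0.34, -0.62, 0.62, -0.34]
force: [-1.0, -2.7, 5.6]
finger_gap: 0.113
```

```bash
python3 - <<'E'
from h import *
from scipy.spatial.transform import Rotation as R
s=manip.sense(); M=R.from_quat(s['tool_rot']).as_matrix(); print(s['tcp_pos'],s['q'],np.arctan2(M[1,0],M[0,0]),s['force'],s['ft_torque'],s['finger_gap'])
E
```

```text
[0.55687962 0.0219286  0.07226092] [-1.60521050e-01  6.22038720e-01  1.71290296e+00 -1.46634456e-03
  8.07439420e-01  4.08047123e-01] -2.1383501284314326 [-1.00352527 -2.69848962  5.59645007] [-0.49643072  0.28588335  0.00458452] 0.11284563243544511
```

Call:
apply_moves(motion=[[5,0,0,0,0.7],[5,0,0.01,0,1.6],[5,0,0.02,0,2.5],[5,0,0.025,0,3.4],[5,0,0.03,0,4.3],[5,0,0.04,0,5.2],[5,0,0.045,0,6],[5,0,0.045,0,6.5],[5,0,0.045,0,6.5],[5,0,0.045,0,6.5],[5,0,0.045,0,6.5],[5,0,0.045,0,6.5]])

```text
t: 17.85
tcp_pos: [0.5564, 0.0226, 0.0708]
tool_rot: [0.045, 0.706, -0.706, -0.046]
force: [-2.2, -0.8, 7.1]
finger_gap: 0.109
```

```bash
python3 - <<'E'
from h import *
from scipy.spatial.transform import Rotation as R
snap('wrist','pics/w9.png');snap('scene','pics/s9.png');snap('top','pics/t9.png');s=manip.sense(); M=R.from_quat(s['tool_rot']).as_matrix(); print(s['t'],s['tcp_pos'],s['q'],np.arctan2(M[1,0],M[0,0]),s['force'],s['ft_torque'],s['finger_gap'])
a=np.arctan2(M[1,0],M[0,0])+np.pi; t=-.242-a; t%=2*np.pi; print('turn',t)
for h in (0,-.008):
  for r,dz in ((.021,.013),(-.021,.013),(.021,-.024)):
    print(h,r,dz,proj('pics/w9.png',[.557+r*np.cos(a),.0225+r*np.sin(a),.098+h+dz]),(proj('pics/s9.png',[.557+r*np.cos(a),.0225+r*np.sin(a),.098+h+dz])-[245,205])*5)
i=cv2.imread('pics/s9.png');cv2.imwrite('pics/s9c.png',cv2.resize(i[205:320,245:375],None,fx=5,fy=5,interpolation=cv2.INTER_CUBIC))
E
```

```text
18.0 [0.55643943 0.02260854 0.07084485] [-1.59989789e-01  6.24202503e-01  1.71405437e+00 -1.48173586e-04
  8.05179605e-01  1.53945717e+00] 3.013044755750876 [-3.05874211 -0.91196924  6.80158009] [-0.14602835  0.41972966  0.06956471] 0.1125727668504774
turn 6.169733205018503
0 0.021 0.013 [317.28862488 263.72900612] [268.68307619 270.26326078]
0 -0.021 0.013 [317.28120162 357.55270504] [348.91040483 238.7178306 ]
0 0.021 -0.024 [317.17990123 234.85516507] [272.23458377 330.73005526]
-0.008 0.021 0.013 [317.26072208 256.31883251] [269.46422244 283.56279872]
-0.008 -0.021 0.013 [317.25578292 346.23886231] [349.30346343 251.96111103]
-0.008 0.021 -0.024 [317.16189977 230.07450111] [272.9823558  343.46137475]
```

View pics/w9.png

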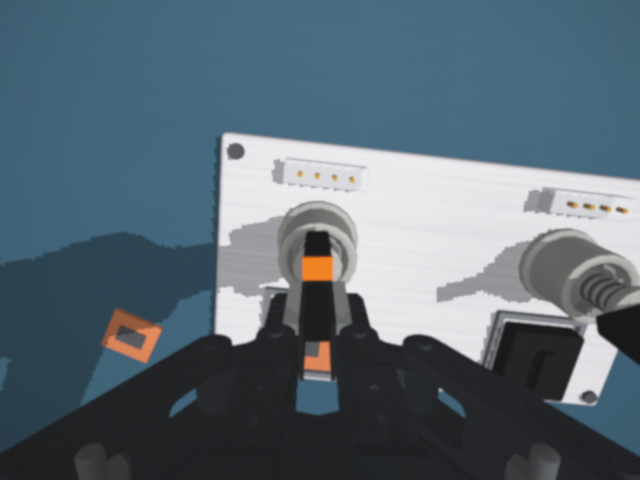

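View pics/s9c.png

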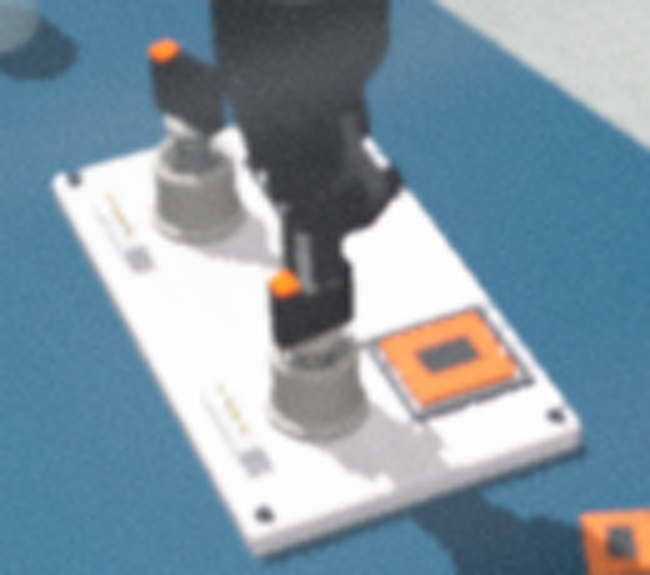

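View pics/t9.png

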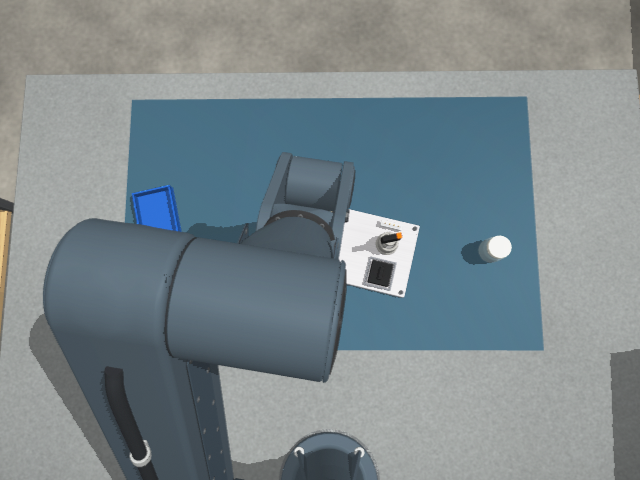

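The bar is about one turn forward at 6.17. In the scene crop its bottom-left corner is at (275,345), against (273,343) predicted for -8 mm and (272,331) for 0. The other screw, sample and cover have not moved. I hand the job in.

```bash
python3 -c "
from station import manip
print(manip.sign_off()); s=manip.sense(); print(s['t'],s['tcp_pos'],s['finger_gap'],s['force'])"
```

```text
the job is handed in; nothing more can be done
None
the job is handed in; nothing more can be done
```

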